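# Hold the parts-box lock open with its key

### The job

Take the yellow-headed key out of the key rack, put it in the lock on top of the blue parts box and ease it past the sticky pins until it is fully home, and only then turn it a quarter turn clockwise (seen from above), to the stop, so that the bolt draws back. The lock springs back by itself, so finish still gripping the key and holding it turned. Leave the other keys, the yellow bin and the steel bearing where they are.

Things in the scene. Friction and masses are not known exactly. Their poses are not given: they have to be found in the camera images.
- yellow_key_c (a point): Centre of the yellow plastic head of the key to use, which stands upright in the rack, head up; z points up along the key. Head: 10 mm thick along the key's x (grip it across this), 28 mm wide along its y, 36 mm tall (18 mm above and below this point). It works either way round (a half turn about z is the same). About 45 g.
- yellow_key: The same key as a whole; origin at the tip of its blade, 60 mm below the head's centre. Under the head: a dark collar 8 x 14 mm, 8 mm tall, its underside 26 mm below the head's centre; then the steel blade, 34 mm long, 4 mm thick (x), 12 mm wide (y), tapering over its last 6 mm.
- blue_key_c (a point): Centre of the blue plastic head of a key standing in the rack (bystander: leave it). Same shape and size as the yellow key.
- red_key_c (a point): Centre of the red plastic head of a key standing in the rack (bystander: leave it). Same shape and size as the yellow key.
- key_rack: Black key rack fixed to the bench, 50 x 200 x 40 mm; origin at the centre of its underside, z up. Three slots 36 mm deep at -60, 0 and +60 mm along its y; which key is in which varies. Keys' axes are parallel to the rack's. Their collars rest on its top, so a head's centre is 66 mm above the bench; a key is clear once lifted about 36 mm.
- lock_mouth (a point): Centre of the keyway's mouth in the brass lock face, 86 mm above the bench; axes are the box's, z up. Keyway 13.4 mm long along this y and 5.4 mm wide along x while unturned; straight down 39 mm. A steel ring (38 mm outside, 20 mm inside diameter) round it stands 1 mm proud. Fully home, the key's collar rests on the brass face, its head's centre 26 mm above this point.
- lockbox: Blue steel parts box with grey lid, 206 x 186 x 80 mm, fixed; origin at the centre of its underside, the lock in the middle of its lid. Two sticky sprung pins 14 and 24 mm down the keyway bear on the blade's narrow edges: pushing past takes about 8 to 15 N; rocking the key 0.05 rad about z helps. The bolt on the lid (6 mm high) runs along +x to a red strike and draws back 13 mm as the lock turns.
- lock_plug (a joint): Turn of the lock cylinder in rad: 0 at rest (keyway along lock_mouth's y), growing clockwise seen from above, stop at 1.60. A spring turns it back: about 0.03 N m at 0, 0.14 N m at the stop. The key has a little play in the keyway, so the cylinder lags it by up to some 0.2 rad.
- bin_c (a point): Centre of a loose yellow open bin, 90 x 90 x 60 mm, at the far side of the bench (bystander).
- bearing_c (a point): Centre of a loose steel bearing ring, 56 mm across, 16 mm tall, near the robot (bystander).
There are look-alikes about, which are no part of the job. Leave any pink look-alike of the yellow_key alone. Of the things shaped like the key_rack, the black one is meant.

How it is judged:
On the way, in this order (a step that is already met when the one before it is completed fails the run):
1. the yellow key is lifted clear out of the rack (z of yellow_key_c in the frame of key_rack above 0.105 m and contact force between the fingers and yellow_key above 1 N), for 0.1 s.
2. the yellow key is fully home in the lock, not yet turned (horizontal distance between yellow_key_c and lock_mouth below 0.004 m and z of yellow_key_c in the frame of lock_mouth below 0.0295 m and angle between yellow_key_c's own z axis and vertical below 0.1 rad and value of joint lock_plug below 0.3 rad), for 0.2 s.
3. the lock is turned a quarter turn with the key home (horizontal distance between yellow_key_c and lock_mouth below 0.004 m and z of yellow_key_c in the frame of lock_mouth below 0.0295 m and angle between yellow_key_c's own z axis and vertical below 0.1 rad and value of joint lock_plug above 1.3 rad), for 0.2 s.
At the end, for the whole second after the job is handed in: The yellow key is fully home in the lock (within 3.5 mm of seated, within 4 mm of the centre, upright within 0.1 rad), the lock stands still at more than 1.27 rad clockwise, and the fingers still grip the key (over 2 N) (horizontal distance between yellow_key_c and lock_mouth below 0.004 m and z of yellow_key_c in the frame of lock_mouth below 0.0295 m and angle between yellow_key_c's own z axis and vertical below 0.1 rad and value of joint lock_plug above 1.27 rad and velocity of joint lock_plug between -0.1 and 0.1 rad/s and contact force between the fingers and yellow_key above 2 N); the arm keeps its last pose, push and grip.
It fails at once if the lock was turned with the key not fully home (value of joint lock_plug above 0.45 rad and (z of yellow_key_c in the frame of lock_mouth above 0.034 m or horizontal distance between yellow_key_c and lock_mouth above 0.008 m)).
It fails at once if the blue key was disturbed (distance of blue_key_c from where it was at the start of the episode above 0.02 m).
It fails at once if the red key was disturbed (distance of red_key_c from where it was at the start of the episode above 0.02 m).
It fails at once if the yellow bin was disturbed (distance of bin_c from where it was at the start of the episode above 0.03 m).
It fails at once if the bearing was disturbed (distance of bearing_c from where it was at the start of the episode above 0.03 m).
It also fails if it takes over 51 s, if anything falls off the work surface, if the arm or the gripper's body presses on something with over 40 N, if the wrist force passes 120 N, or if a joint passes its speed limit or range.

### The arm

A 6-joint arm with a two-finger parallel gripper is mounted at the origin on the work surface. World frame = base frame: x ahead of the robot, y to its left, z up, the work surface at z = 0. Lengths are in m, angles in rad, forces in N, time in s.
With the tool pointing down it reaches from about 0.35 to 0.975 m from the base axis. Payload 4.9 kg.
Tool frame: the origin (TCP) lies at the very end of the fingers, on their centre line; the grasp point (between the pads) lies 19 mm behind it; z points along the fingers, y is the line along which they close (so a half turn about z gives the same grasp; the last joint's range is limited). The gripper opens to 85 mm and grips with 20 to 120 N. Pads are 22 mm wide; open, the fingers measure 114 mm over their backs; the gripper's body (76 mm by 85 mm) begins 54 mm behind the grasp point. The pads swing forward as they close: fully open they stand 13 mm farther back than shut.
Start: joints at [-1.279, 0.053, 1.613, -0, 1.476, -0.119], TCP at [0.25, -0.573, 0.231] pointing down, gripper open.
Joint ranges: [-3.01, 3.01], [-1.01, 2.22], [0.06, 2.58], [-1.02, 4.17], [0.09, 2.62], [-3.14, 3.14]. Speed limits (rad/s): [2.57, 2.57, 3.14, 3.14, 3.14, 3.14].

### API

Orientations are given as a rotation vector (axis times angle).
In Python, from station import ctrl, imaging gives the robot as it stands.
- The arm moves only by the tool play_rows, never from a script. Its argument "series" is a list of rows, each a list of 3 entries, a list of its own where there are three numbers: the opening, from 0 (shut) to 1 (fully open), then the shift along the tool's x, y, z each as a share of 0.05 m, from -1 to 1, then the turn, a rotation vector about the tool's x, y, z each as a share of 8 degrees, from -1 to 1. In form: [[grip, [dx, dy, dz], [ax, ay, az]], ...]. A call has 1 to 8 rows; each row shifts and turns the commanded pose from where the row before left it, along the tool's axes as they then stand; what a row does not reach is not made up. A row lasts 1/8 s, in which the tool goes at most 62.5 mm and 10.7 degrees, less where a joint would pass 70% of its speed; a pose out of reach is approached as far as the arm can. A call with a number of a shift or a turn outside -1 to 1 is refused whole. A call with a gripper value outside its range is refused whole. The fingers move at their own pace and stop on an object; "force" is the grip in N (left out, the last holds). Time passes only in rows, so rows that do not move let the fingers close. It gives the time, the measured TCP pose, the force, the opening and the grip force at its end, in the units of the state.
- ctrl.get_obs(): the state, without advancing time (a new reading comes with each control period).
- imaging.get_image(name): name is "scene" or "top" or "wrist"; returns a dict with "color" (480x640x3 uint8, blue, green, red), "fx", "fy", "cx", "cy" (pixels), "extrinsics" (4x4, takes a point from world to camera coordinates); the wrist camera has in their place "hand_eye" (4x4, takes a point from camera to tool coordinates, whose origin is the TCP and whose axes are the flange's). Camera axes: x right, y down, z forward; pixel columns grow to the right and rows downward; lengths in m; the calibration is good to about 2 mm. The wrist camera is an equidistant fisheye: a pixel r from the principal point sees the ray r / f radians off the axis. A picture is of the moment at which its call begins: read the wrist's pose just before it. There is no depth.
- ctrl.finish_job(): hands the job in; it is judged then, once.
The state is a dict: "t": time; "q": joint angles; "dq": joint speeds; "effort": joint torques, N m; "tool_pos": TCP position; "tool_rot": TCP orientation; "contact_force": force on the tool from outside, world axes, zero at the start; "wrist_torque": the same for the moment, N m; "opening": finger opening in m; "grip_force": force on a finger pad.
Only numpy, scipy, OpenCV 4.12 (cv2) and the standard library are available. Lean on these libraries where they do the work, as an engineer would, in place of code of your own. Each camera call takes 0.05 s, during which the arm holds its last target. There are 200 camera calls.

## Working session

There is one attempt and no reset: what is moved stays moved. The work goes in short steps, Python scripts to look and compute and a tool call to move; the robot and the scene stay as the last step left them, time stands still between calls to the robot, and variables do not carry over. Pictures are saved under pics/ and viewed, at most 12 in all, crops included, and the job is handed in when it is done.

Besides the shell and the picture viewer there is one more tool, called by a JSON object that holds its "op" and its "data", one argument or row to a line. play_rows: Moves the arm, as the interface text tells. Shift numbers are shares of 0.05 m and turn numbers shares of 8 degrees, none past 1 either way. Its arguments: {"type":"object","properties":{"series":{"type":"array"},"force":{"type":"number"}},"required":["series"]}

```bash
mkdir -p pics
cat > h.py <<'E'
import numpy as np, cv2
from scipy.spatial.transform import Rotation as R
from station import ctrl, imaging
def ray(im,u,v):
    E=np.array(im["extrinsics"]);d=np.array([(u-im["cx"])/im["fx"],(v-im["cy"])/im["fy"],1.])
    return -E[:3,:3].T@E[:3,3], E[:3,:3].T@d
def onz(im,u,v,z):
    c,d=ray(im,u,v); return c+d*(z-c[2])/d[2]
def wray(im,ob,u,v):
    dx,dy=u-im["cx"],v-im["cy"];r=np.hypot(dx,dy);a=r/im["fx"]
    d=np.array([np.sin(a)*dx/max(r,1e-9),np.sin(a)*dy/max(r,1e-9),np.cos(a)])
    H=np.array(im["hand_eye"]);T=R.from_rotvec(ob["tool_rot"]).as_matrix()
    return np.array(ob["tool_pos"])+T@H[:3,3], T@H[:3,:3]@d
def wonz(im,ob,u,v,z):
    c,d=wray(im,ob,u,v); return c+d*(z-c[2])/d[2]
def proj(im,p):
    E=np.array(im["extrinsics"]);q=E[:3,:3]@p+E[:3,3];return im["cx"]+im["fx"]*q[0]/q[2],im["cy"]+im["fy"]*q[1]/q[2]
E
python3 - <<'E'
from h import *
for n in ("scene","top"):
    im=imaging.get_image(n);cv2.imwrite(f"pics/{n}0.png",im["color"]);E=np.array(im["extrinsics"]);print(n,im["fx"],im["cx"],im["cy"],-E[:3,:3].T@E[:3,3])
o=ctrl.get_obs();print(o)
E
```

```text
scene 584.4079630391669 320.13007392274005 238.0942333166867 [ 1.19627891 -0.88579615  0.89164974]
top 457.53440821670574 312.01908872844086 244.53422685430718 [ 0.37924478 -0.05629752  1.0673705 ]
{'t': 0.1, 'q': array([-1.27901276e+00,  5.33095613e-02,  1.61415981e+00,  1.89467926e-06,
        1.47602133e+00, -1.18990972e-01]), 'dq': array([-0.00010907, -0.00071297, -0.00257817,  0.0009459 , -0.0019003 ,
        0.00068187]), 'effort': array([ 7.04326358e-04, -3.94907928e+01, -3.71363497e+01, -1.23771160e-04,
        3.93912080e-03, -2.54570483e-05]), 'tool_pos': array([ 0.24941541, -0.57245423,  0.2301725 ]), 'tool_rot': array([-3.07371156e+00, -6.40330249e-01,  2.54161114e-04]), 'contact_force': array([-0.21151249, -0.32767429, -0.15543763]), 'wrist_torque': array([-0.02591069, -0.00304648, -0.03046541]), 'grip_force': 0.0, 'opening': 0.08555667034530764}
```

View pics/scene0.png

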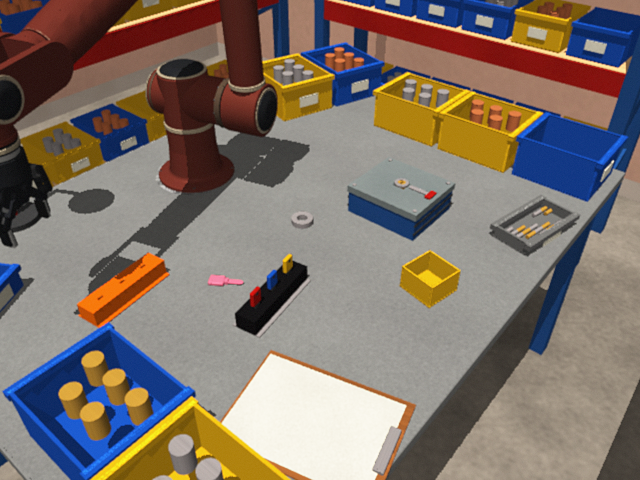

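View pics/top0.png

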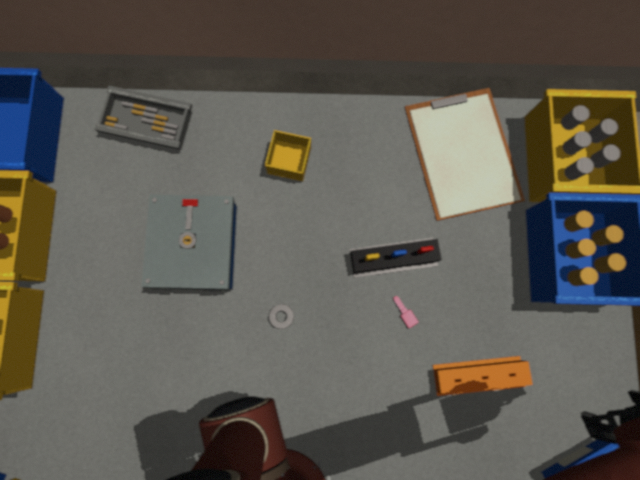

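The scene and top views show the black rack at top px (395,257), holding yellow, blue and red keys. Yellow candidates:
- **Yellow head in the black rack:** top (373,257), scene (288,264). This fits the description: yellow, upright, in the black rack.
- **Pink key lying on the bench:** top (405,312). A look-alike.
- **Orange rack:** top (483,377). Also a look-alike.

The lock is at top (188,240), with its bolt pointing up the image (+x) to the red strike.

Run:
```python
from h import *
S=imaging.get_image("scene");T=imaging.get_image("top")
def blob(im,lo,hi,box):
    x0,y0,x1,y1=box;h=cv2.cvtColor(im["color"],cv2.COLOR_BGR2HSV)[y0:y1,x0:x1]
    m=cv2.inRange(h,lo,hi);n,l,s,c=cv2.connectedComponentsWithStats(m);i=1+np.argmax(s[1:,4]);return c[i]+[x0,y0],s[i]
def tri(a,b):
    c1,d1=ray(S,*a);c2,d2=ray(T,*b);d1/=np.linalg.norm(d1);d2/=np.linalg.norm(d2)
    t=np.linalg.lstsq(np.c_[d1,-d2],c2-c1,rcond=None)[0];p,q=c1+d1*t[0],c2+d2*t[1];return (p+q)/2,np.linalg.norm(p-q)
K={"y":((20,120,80),(35,255,255)),"b":((100,120,60),(125,255,255)),"r":((0,150,80),(8,255,255))}
P={}
for k,(lo,hi) in K.items():
    a,sa=blob(S,lo,hi,(235,250,310,310));b,sb=blob(T,lo,hi,(350,235,442,275))
    P[k]=onz(T,*b,0.08);print(k,a,sa[2:],b,sb[2:],tri(a,b),P[k])
d=P["r"]-P["y"];print("rack yaw(y dir)",np.degrees(np.arctan2(d[1],d[0])),np.linalg.norm(d[:2]))
# lid
h=cv2.cvtColor(T["color"],cv2.COLOR_BGR2GRAY)
for n,c in (("ring",(188,240)),):print(n,onz(T,*c,0.087))
a,_=blob(T,(0,150,80),(8,255,255),(175,190,205,215));print("strike",a,onz(T,*a,0.086))
hs=cv2.cvtColor(T["color"],cv2.COLOR_BGR2HSV);print("lid hsv",hs[270,170],hs[300,260],hs[230,215])
c=np.hstack([cv2.resize(T["color"][225:285,340:450],None,fx=3.6,fy=3.6,interpolation=2),cv2.resize(T["color"][190:250,150:260],None,fx=3.6,fy=3.6,interpolation=2)])
d=np.hstack([cv2.resize(S["color"][250:330,230:340],None,fx=3.6,fy=3.6,interpolation=2),cv2.resize(S["color"][155:235,345:455],None,fx=3.6,fy=3.6,interpolation=2)])
cv2.imwrite("pics/crop1.png",np.vstack([c,d]))
```

```text
y [287.11188811 263.22377622] [ 10  20 143] [372.4    255.7875] [14  7 80] (array([ 0.52854892, -0.19041827,  0.06678352]), np.float64(0.0031684219751948943)) [ 0.52769295 -0.18755191  0.08      ]
b [271.44       279.49333333] [ 10  20 150] [399.50666667 252.09333333] [14  7 75] (array([ 0.53850109, -0.25031333,  0.06669351]), np.float64(0.0027617807034415335)) [ 0.53734332 -0.24676593  0.08      ]
r [254.4829932  296.56462585] [ 11  20 147] [426.734375 248.296875] [13  6 64] (array([ 0.54844517, -0.31048044,  0.06774094]), np.float64(0.00259371009708345)) [ 0.54725792 -0.30643634  0.08      ]
rack yaw(y dir) -80.65452400269912 0.120483582506532
ring [0.55125022 0.21477053 0.087     ]
strike [189.68292683 202.35365854] [0.63594823 0.21730696 0.086     ]
lid hsv [ 72  11 112] [ 30  11 115] [ 68  18 115]
```

View pics/crop1.png

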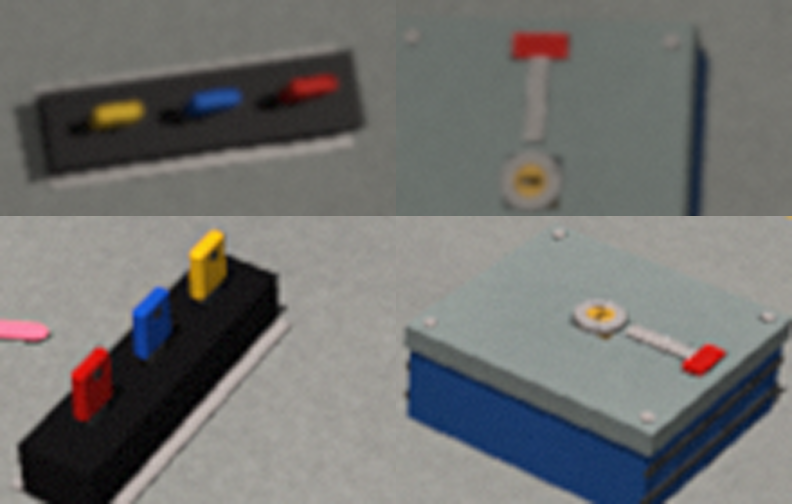

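The crop confirms it: the yellow-headed key stands upright in the black rack, at the end slot nearest the lock. The pink key lies on the bench. I'll move above the yellow key now.

{"op": "play_rows", "data": {
  "series": [
    [1,[0.82,-0.48,0],[0,0,0]],
    [1,[0.82,-0.48,0],[0,0,0]],
    [1,[0.82,-0.48,0],[0,0,0]],
    [1,[0.82,-0.48,0],[0,0,0]],
    [1,[0.82,-0.48,0],[0,0,0]],
    [1,[0.82,-0.48,0],[0,0,0]],
    [1,[0.82,-0.48,0],[0,0,0]],
    [1,[0.82,-0.48,0],[0,0,0]]
  ],
  "force": 40
}}

```text
t: 1.2
tool_pos: [0.4743, -0.2645, 0.2312]
tool_rot: [-3.076, -0.641, 0.0]
contact_force: [1.2, -0.5, -0.9]
opening: 0.0852
grip_force: 0.0
```

{"op": "play_rows", "data": {
  "series": [
    [1,[0.82,-0.48,0],[0,0,-0.95]],
    [1,[0.5,-0.7,0],[0,0,-0.95]],
    [1,[0,0,0.2],[0,0,-0.95]],
    [1,[0,0,0.2],[0,0,-0.95]],
    [1,[0,0,0.2],[0,0,-0.95]],
    [1,[0,0,0.2],[0,0,-0.95]],
    [1,[0,0,0],[0,0,-0.95]],
    [1,[0,0,0],[0,0,-0.95]]
  ]
}}

```text
t: 2.2
tool_pos: [0.5047, -0.1846, 0.1908]
tool_rot: [-2.323, -2.114, 0.001]
contact_force: [0.5, -0.2, -0.1]
opening: 0.0852
grip_force: 0.0
```

{"op": "play_rows", "data": {
  "series": [
    [1,[0,0,0],[0,0,-0.95]],
    [1,[0,0,0],[0,0,-0.95]],
    [1,[0,0,0],[0,0,0]],
    [1,[0,0,0],[0,0,0]]
  ]
}}

```text
t: 2.7
tool_pos: [0.5049, -0.1847, 0.1912]
tool_rot: [-2.031, -2.396, 0.0]
contact_force: [-0.2, 0.3, -0.4]
opening: 0.0852
grip_force: 0.0
```

Run:
```python
from h import *
o=ctrl.get_obs();im=imaging.get_image("wrist");cv2.imwrite("pics/w1.png",im["color"]);print(o["t"],o["tool_pos"],o["tool_rot"],o["q"],im["fx"],im["cx"],im["cy"],im["hand_eye"])
```

```text
2.7 [ 0.50485964 -0.18467111  0.19118795] [-2.03117375e+00 -2.39636542e+00  8.08517628e-06] [-4.89160233e-01 -1.29006274e-01  1.85728676e+00  4.17939230e-05
  1.41352640e+00 -6.53757927e-01] 371.64829954431775 308.8397079453287 243.42097158079403 [[-8.82011988e-05 -9.47939155e-01 -3.18451487e-01  8.24605317e-02]
 [ 9.99999227e-01  3.11391564e-04 -1.20389259e-03  1.02073745e-03]
 [ 1.24038003e-03 -3.18451347e-01  9.47938395e-01 -1.43406787e-01]
 [ 0.00000000e+00  0.00000000e+00  0.00000000e+00  1.00000000e+00]]
```

View pics/w1.png

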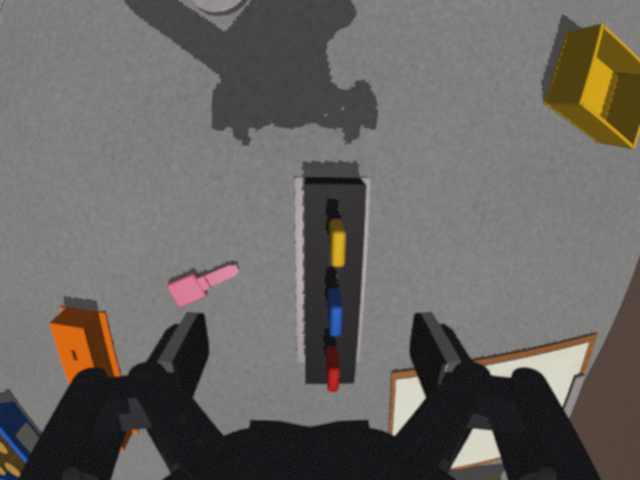

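The wrist view shows the rack vertical in the image, with yellow at (338,243), blue at (335,312) and red at (333,370). The fingers point along the image's horizontal.

```bash
cat >> h.py <<'E'
def wblob(im,lo,hi,box):
    x0,y0,x1,y1=box;h=cv2.cvtColor(im["color"],cv2.COLOR_BGR2HSV)[y0:y1,x0:x1]
    m=cv2.inRange(h,lo,hi);n,l,s,c=cv2.connectedComponentsWithStats(m);i=1+np.argmax(s[1:,4]);return c[i]+[x0,y0],s[i]+[x0,y0,0,0,0],(l==i)
E
python3 - <<'E'
from h import *
o=ctrl.get_obs();im=imaging.get_image("wrist")
T=R.from_rotvec(o["tool_rot"]).as_matrix();p=np.array(o["tool_pos"])
Pt={}
for k,lo,hi in (("y",(20,120,80),(35,255,255)),("b",(100,120,60),(125,255,255)),("r",(0,150,80),(8,255,255))):
    c,s,m=wblob(im,lo,hi,(310,180,370,400))
    r=[wonz(im,o,c[0],c[1],.066),wonz(im,o,s[0]-.5,s[1]+2,.084),wonz(im,o,s[0]+s[2]-.5,s[1]+2,.084)]
    Pt[k]=r[0];print(k,c,s,*[x[:2].round(4) for x in r],"tool:",[(T.T@(x-p)).round(4)[:2] for x in r])
    rows=[(y+s[1]-0,np.flatnonzero(m[y+s[1]-180]).min()+310,np.flatnonzero(m[y+s[1]-180]).max()+310) for y in range(0,s[3],6)];print(rows)
d=Pt["r"]-Pt["y"];print(np.degrees(np.arctan2(d[1],d[0])))
E
```

```text
y [337.53220859 244.23312883] [330 220  16  48 652] [ 0.5285 -0.1893] [ 0.5175 -0.1683] [ 0.5286 -0.1664] tool: [array([-0.0084,  0.0226]), array([0.0141, 0.0152]), array([0.0141, 0.0264])]
[(np.int64(220), np.int64(333), np.int64(339)), (np.int64(226), np.int64(331), np.int64(342)), (np.int64(232), np.int64(331), np.int64(345)), (np.int64(238), np.int64(331), np.int64(345)), (np.int64(244), np.int64(331), np.int64(345)), (np.int64(250), np.int64(331), np.int64(345)), (np.int64(256), np.int64(330), np.int64(345)), (np.int64(262), np.int64(331), np.int64(344))]
b [334.95806452 313.10806452] [328 289  15  48 620] [ 0.538  -0.2486] [ 0.5258 -0.221 ] [ 0.5369 -0.2193] tool: [array([-0.0685,  0.0222]), array([-0.0393,  0.0147]), array([-0.0394,  0.0259])]
[(np.int64(289), np.int64(330), np.int64(337)), (np.int64(295), np.int64(329), np.int64(339)), (np.int64(301), np.int64(329), np.int64(340)), (np.int64(307), np.int64(328), np.int64(342)), (np.int64(313), np.int64(329), np.int64(342)), (np.int64(319), np.int64(329), np.int64(342)), (np.int64(325), np.int64(329), np.int64(342)), (np.int64(331), np.int64(329), np.int64(341))]
r [333.03515625 378.203125  ] [327 367  13  24 256] [ 0.55   -0.3171] [ 0.5387 -0.2935] [ 0.5495 -0.2919] tool: [array([-0.138 ,  0.0228]), array([-0.1129,  0.0155]), array([-0.1131,  0.0265])]
[(np.int64(367), np.int64(330), np.int64(337)), (np.int64(373), np.int64(328), np.int64(339)), (np.int64(379), np.int64(328), np.int64(338)), (np.int64(385), np.int64(328), np.int64(337))]
-80.45610522897299
```

{"op": "play_rows", "data": {
  "series": [
    [1,[-0.18,0.45,0.3],[0,0,0]],
    [1,[0,0,0.7],[0,0,0]],
    [0.6,[0,0,0.7],[0,0,0]],
    [0.5,[0,0,0.6],[0,0,0]],
    [0.4,[0,0,0.3],[0,0,0]],
    [0.4,[0,0,0.18],[0,0,0]],
    [0.4,[0,0,0],[0,0,0]]
  ]
}}

```text
t: 3.68
tool_pos: [0.5288, -0.19, 0.0525]
tool_rot: [2.029, 2.398, 0.0]
contact_force: [-0.0, -0.2, 0.0]
opening: 0.0339
grip_force: 0.0
```

{"op": "play_rows", "data": {
  "series": [
    [0,[0,0,0],[0,0,0]],
    [0,[0,0,0],[0,0,0]],
    [0,[0,0,0],[0,0,0]],
    [0,[0,0,0],[0,0,0]],
    [0,[0,0,0],[0,0,0]]
  ],
  "force": 40
}}

```text
t: 4.3
tool_pos: [0.5285, -0.1905, 0.0535]
tool_rot: [2.029, 2.398, -0.002]
contact_force: [-4.5, -1.2, 7.8]
opening: 0.0095
grip_force: 42.9
```

{"op": "play_rows", "data": {
  "series": [
    [0,[0,0,-0.2],[0,0,0]],
    [0,[0,0,-0.3],[0,0,0]],
    [0,[0,0,-0.4],[0,0,0]],
    [0,[0,0,-0.5],[0,0,0]],
    [0,[0,0,-0.5],[0,0,0]],
    [0,[0,0,-0.5],[0,0,0]],
    [0,[0,0,-0.5],[0,0,0]],
    [0,[0,0,0],[0,0,0]]
  ],
  "force": 60
}}

```text
t: 5.3
tool_pos: [0.5305, -0.1905, 0.2016]
tool_rot: [2.024, 2.393, 0.003]
contact_force: [0.2, 0.5, -1.4]
opening: 0.0088
grip_force: 60.6
```

Run:
```python
from h import *
o=ctrl.get_obs();im=imaging.get_image("wrist");cv2.imwrite("pics/w2.png",cv2.resize(im["color"][160:480,140:500],None,fx=2,fy=2)[:600]);print(o["t"],o["tool_pos"],o["tool_rot"],o["contact_force"])
T=imaging.get_image("top");g=cv2.resize(T["color"][215:265,160:215],None,fx=10,fy=10,interpolation=2);cv2.imwrite("pics/lock.png",g)
```

```text
5.3 [ 0.53051293 -0.19049672  0.20160459] [2.02423462 2.39326878 0.00332781] [ 0.20069118  0.49564412 -1.43450193]
```

View pics/w2.png

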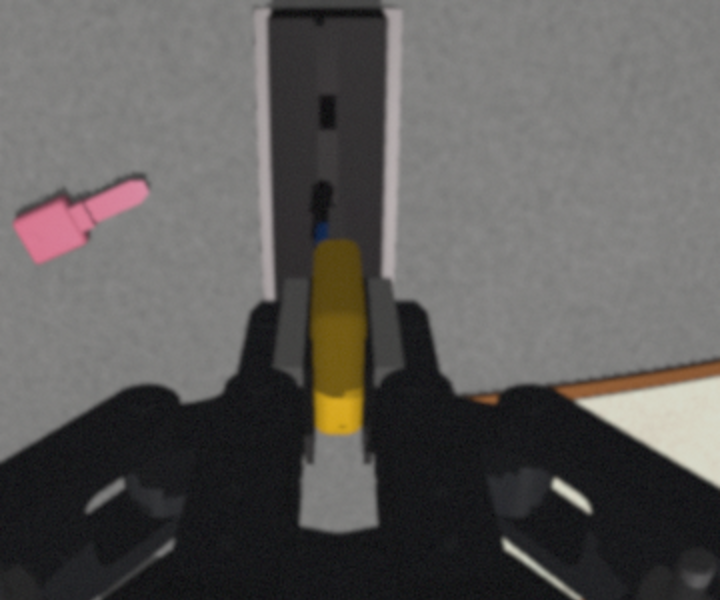

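The yellow key is held centred between the pads, and its empty rack slot shows at full-image px (303,216). I'll measure that slot in the tool frame as a reference, then move over the lock.

Run:
```python
from h import *
o=ctrl.get_obs();im=imaging.get_image("wrist");T=R.from_rotvec(o["tool_rot"]).as_matrix();p=np.array(o["tool_pos"])
g=cv2.cvtColor(im["color"],cv2.COLOR_BGR2GRAY)[198:236,285:325];print(g[::3,::2])
m=(g<25).astype(np.uint8);n,l,s,c=cv2.connectedComponentsWithStats(m)
for i in range(1,n):
    if s[i,4]>15:
        q=c[i]+[285,198];w=wonz(im,o,*q,.04);print(q,s[i],w,T.T@(w-p))
```

```text
[[47 52 53 50 53 50 51 51 55 56 56 55 61 56 52 52 50 49 53 52]
 [50 50 53 51 51 51 52 52 50 57 54 57 59 55 51 51 52 50 48 52]
 [48 49 50 48 51 51 50 49 51 56 60 56 56 56 50 51 52 50 51 45]
 [49 50 49 54 52 46 48 50 52 58 57 57 57 55 50 50 52 51 52 48]
 [50 49 50 51 51 49 50 48 51 44 40 45 46 50 51 52 50 51 49 51]
 [47 49 48 48 51 49 50 49 48 30 21 20 26 42 51 48 52 52 53 53]
 [50 51 50 48 51 50 50 52 47 26 14 23 20 42 52 51 49 49 52 50]
 [50 49 49 47 48 49 49 52 47 33 24 12 21 45 50 49 52 51 52 53]
 [52 50 50 49 51 50 51 46 49 26 17 21 26 44 50 50 49 52 50 50]
 [49 49 47 48 50 47 51 49 47 32 20 21 25 43 52 50 52 53 51 48]
 [51 48 50 50 49 48 50 49 51 49 49 46 48 50 52 53 51 48 52 51]
 [47 47 51 47 50 51 53 48 54 59 60 59 59 58 52 51 50 48 51 51]
 [48 48 49 47 48 48 52 48 52 60 59 59 60 58 48 49 51 50 51 50]]
[306.35802469 219.33333333] [18 14  8 15 81] [ 0.52698082 -0.18739306  0.04      ] [ 0.00260412 -0.00143625  0.15764437]
```

{"op": "play_rows", "data": {
  "series": [
    [0,[0.4,0.09,-0.18],[0,0,0.2]],
    [0,[0.8,0.17,-0.18],[0,0,0.2]],
    [0,[0.8,0.17,-0.18],[0,0,0.2]],
    [0,[0.8,0.2,-0.18],[0,0,0.2]],
    [0,[0.8,0.2,-0.1],[0,0,0.16]],
    [0,[0.8,0.1,-0.1],[0,0,0]],
    [0,[0.8,0.1,0],[0,0,0]],
    [0,[0.8,0.1,0],[0,0,0]]
  ]
}}

```text
t: 6.45
tool_pos: [0.5615, 0.115, 0.2416]
tool_rot: [-2.184, -2.256, 0.003]
contact_force: [0.4, -0.5, -0.6]
opening: 0.0091
grip_force: 60.6
```

{"op": "play_rows", "data": {
  "series": [
    [0,[0.8,0.1,0],[0,0,0]],
    [0,[0.8,0.1,0],[0,0,0]],
    [0,[0.2,0.1,0],[0,0,0]],
    [0,[0,0,0],[0,0,0]],
    [0,[0,0,0],[0,0,0]]
  ]
}}

```text
t: 7.08
tool_pos: [0.5742, 0.203, 0.2427]
tool_rot: [-2.186, -2.256, 0.002]
contact_force: [0.7, -0.2, -0.4]
opening: 0.0091
grip_force: 60.6
```

Run:
```python
from h import *
o=ctrl.get_obs();im=imaging.get_image("wrist");cv2.imwrite("pics/w3.png",im["color"]);print(o["t"],o["tool_pos"],o["tool_rot"],o["contact_force"],o["q"])
```

```text
7.075 [0.57419577 0.20300596 0.24270153] [-2.18623313e+00 -2.25573194e+00  1.82154687e-03] [ 0.66194654 -0.20764412 -0.39654239] [ 2.17888375e-01  9.49078565e-03  1.63805106e+00 -4.19375862e-04
  1.49516430e+00  1.86630927e-01]
```

View pics/w3.png

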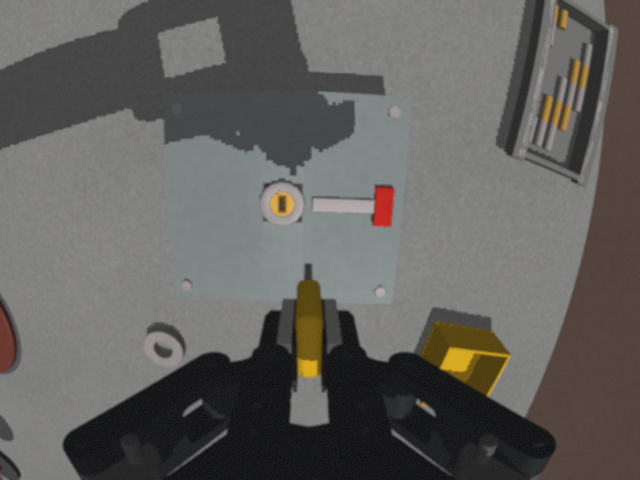

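The view shows the lock ring at (282,203), with the keyway slot running vertically in the image, the strike at (384,206) and the blade tip at (308,266). I'll compute the lock's pose and the tip's position in the tool frame.

```bash
cat > lk.py <<'E'
from h import *
def run(ring,tip=None,boxr=22):
    o=ctrl.get_obs();im=imaging.get_image("wrist");T=R.from_rotvec(o["tool_rot"]).as_matrix();p=np.array(o["tool_pos"])
    tl=lambda w:(T.T@(w-p)).round(5)
    hsv=cv2.cvtColor(im["color"],cv2.COLOR_BGR2HSV);x0,y0=ring[0]-boxr,ring[1]-boxr
    h=hsv[y0:y0+2*boxr,x0:x0+2*boxr];m=cv2.inRange(h,(15,110,60),(35,255,255))
    cs,_=cv2.findContours(m,cv2.RETR_EXTERNAL,cv2.CHAIN_APPROX_NONE);c=max(cs,key=cv2.contourArea)
    pts=np.array([wonz(im,o,q[0]+x0,q[1]+y0,.086)[:2] for q in c[:,0].astype(float)])
    hull=cv2.convexHull(pts.astype(np.float32));M=cv2.moments(hull);ctr=np.array([M["m10"],M["m01"]])/M["m00"]
    print("t",o["t"],"tcp",p,"brass",ctr,"area r",np.sqrt(M["m00"]/np.pi),"tool",tl(np.r_[ctr,.086]))
    fill=np.zeros_like(m);cv2.drawContours(fill,[cv2.convexHull(c)],-1,255,-1);fill=cv2.erode(fill,np.ones((3,3)))
    d=((h[...,2]<110)&(fill>0)).astype(np.uint8);n,l,s,cc=cv2.connectedComponentsWithStats(d)
    if n>1:
        i=1+np.argmax(s[1:,4]);ys,xs=np.nonzero(l==i);w=np.array([wonz(im,o,x+x0,y+y0,.086) for x,y in zip(xs,ys)])
        k=w.mean(0);e,V=np.linalg.eigh(np.cov(w[:,:2].T));v=V[:,1];print("slot",s[i],k,"tool",tl(k),"yaw",np.degrees(np.arctan2(v[1],v[0]))%180,"yaw tool x",np.degrees(np.arctan2(T[1,0],T[0,0])),"tool z",T[:,2].round(4))
    if tip is not None:
        x=wonz(im,o,*tip,p[2]-.0465);print("tip",tl(x))
    return o,im
E
python3 - <<'E'
from lk import *
o,im=run((282,203),(308,267))
a,s,_=wblob(im,(0,150,80),(8,255,255),(365,180,400,230));w=wonz(im,o,*a,.088);print("strike",w)
# lid screws & edges
for c in ((177,108),(395,112),(186,285),(380,292)):print(wonz(im,o,*c,.08))
g=cv2.cvtColor(im["color"],cv2.COLOR_BGR2GRAY);print(g[258:290:2,296:324:2])
E
```

```text
t 7.125 tcp [0.57426243 0.20290074 0.24297142] brass [0.55159702 0.21853016] area r 0.009691265842668986 tool [ 0.01639 -0.02207  0.15698]
slot [19 16  6 14 74] [0.55155099 0.2183157  0.086     ] tool [ 0.01618 -0.02213  0.15698] yaw 91.74849283510714 yaw tool x 91.77241153886344 tool z [-6.e-04 -4.e-04 -1.e+00]
tip [0.00504 0.00025 0.0465 ]
strike [0.63578278 0.21991233 0.088     ]
[0.46081737 0.29907758 0.08      ]
[0.64254583 0.29849978 0.08      ]
[0.46064369 0.13738384 0.08      ]
[0.64272807 0.13705878 0.08      ]
[[143 142 143 142 141 142 141 141 138 140 139 139 140 139]
 [142 143 143 141 142 140 141 143 140 142 141 139 139 139]
 [142 144 143 141 134 131 127 129 138 141 142 141 140 139]
 [143 144 142 137 110  76  73  80 124 139 142 140 139 139]
 [142 142 142 138 103  55  51  61 120 140 139 140 140 139]
 [143 144 142 139 104  55  52  65 121 141 140 139 141 139]
 [144 144 143 138 102  57  50  62 116 142 141 140 139 140]
 [143 143 143 137 105  54  51  60 111 140 140 140 140 141]
 [142 141 143 136  99  55  52  61 113 139 141 139 138 140]
 [142 141 142 139  93  53  53  60 108 139 138 139 138 140]
 [140 141 143 137  88  52  52  57 101 137 138 140 141 142]
 [141 139 118 103  77  68  67  66  82 101 117 135 142 142]
 [141 118  77  70  70  71  70  68  69  72  78 114 140 141]
 [132  94  68  73  73  68  72  71  72  69  66  88 131 139]
 [124  76  69  70  70  72  70  70  71  73  69  75 115 140]
 [120  70  65  68  68  70  70  68  72  69  69  71 111 139]]
```

{"op": "play_rows", "data": {
  "series": [
    [0,[0.13,-0.22,0],[0,0,0]],
    [0,[0.14,-0.23,0.1],[0,0,0]],
    [0,[0,0,0.3],[0,0,0]],
    [0,[0,0,0.4],[0,0,0]],
    [0,[0,0,0.4],[0,0,0]],
    [0,[0,0,0.4],[0,0,0]],
    [0,[0,0,0.1],[0,0,0]],
    [0,[0,0,0],[0,0,0]]
  ]
}}

```text
t: 8.18
tool_pos: [0.5513, 0.2168, 0.1578]
tool_rot: [-2.185, -2.257, 0.001]
contact_force: [0.0, -0.1, -0.4]
opening: 0.0086
grip_force: 60.6
```

Run:
```python
from h import *
o=ctrl.get_obs();im=imaging.get_image("wrist");print(o["t"],o["tool_pos"],o["tool_rot"],o["contact_force"])
cv2.imwrite("pics/w4.png",cv2.resize(im["color"][190:290,250:370],None,fx=6,fy=6,interpolation=2))
```

```text
8.175 [0.55132836 0.21681505 0.15780929] [-2.18502463e+00 -2.25669497e+00  9.85083948e-04] [ 0.0083863  -0.12619989 -0.44643825]
```

View pics/w4.png

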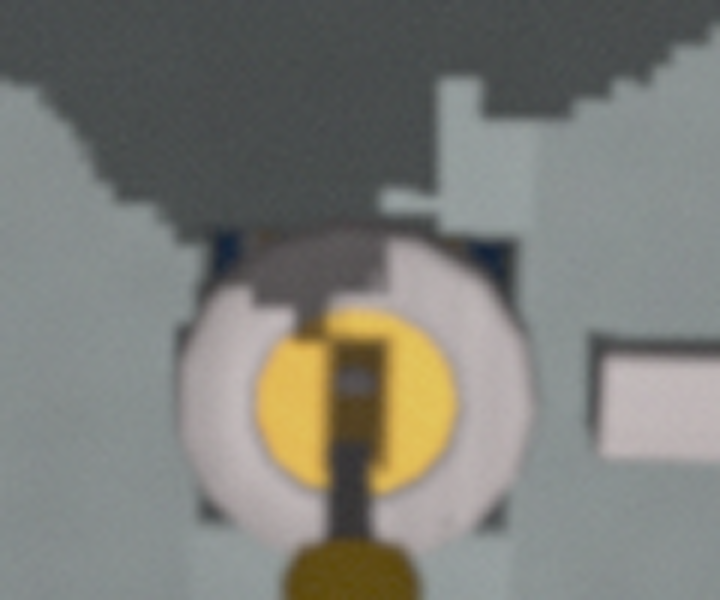

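The blade tip sits just short of the mouth: blade column about 308.3 and tip row about 263.7. The keyway centre is at (309.75, 257.3).

Run:
```python
from h import *
o=ctrl.get_obs();im=imaging.get_image("wrist");T=R.from_rotvec(o["tool_rot"]).as_matrix();p=np.array(o["tool_pos"])
f=lambda u,v,z:(T.T@(wonz(im,o,u,v,z)-p)).round(5)
off=-0.5+1/12
for n,u,v,z in (("slot c",358.5,404,.086),("slot far",358.5,338,.086),("slot near",358.5,470,.086),("brass L",256,400,.086),("brass R",458,400,.086),("brass far",358,308,.086),("brass near",358,498,.086),("ring L",180,400,.087),("ring R",532,400,.087),("ring far",358,228,.087),("tip",350,442,p[2]-.0465),("blade up",350,530,p[2]-.0385),("bladeL",329,470,p[2]-.044),("bladeR",371,470,p[2]-.044)):
    print(n,f(250+u/6+off,190+v/6+off,z))
```

```text
slot c [0.00111 0.00099 0.07269]
slot far [0.00834 0.00098 0.0727 ]
slot near [-0.00628  0.00099  0.07269]
brass L [ 0.00154 -0.00963  0.07269]
brass R [0.00155 0.01129 0.0727 ]
brass far [0.01157 0.00093 0.0727 ]
brass near [-0.00947  0.00094  0.07269]
ring L [ 0.00191 -0.01744  0.07168]
ring R [0.00191 0.01889 0.07171]
ring far [0.02035 0.00093 0.0717 ]
tip [0.00726 0.00021 0.0465 ]
blade up [0.00199 0.00023 0.0385 ]
bladeL [ 0.00552 -0.00169  0.044  ]
bladeR [0.00552 0.00212 0.044  ]
```

Run:
```python
from h import *
o=ctrl.get_obs();im=imaging.get_image("wrist");T=R.from_rotvec(o["tool_rot"]).as_matrix();p=np.array(o["tool_pos"])
f=lambda u,v,d:(T.T@(wonz(im,o,u,v,p[2]-d)-p)).round(5)
h=cv2.cvtColor(im["color"],cv2.COLOR_BGR2HSV)
print([(y,h[y,309].tolist()) for y in range(272,386,2)])
for v,d in ((279.5,.003),(281,.003),(355,-.033),(354,-.033),(376.5,-.033)):print(v,d,f(309,v,d))
```

```text
[(272, [0, 4, 57]), (274, [170, 13, 57]), (276, [170, 14, 56]), (278, [173, 17, 59]), (280, [21, 163, 86]), (282, [23, 204, 95]), (284, [22, 214, 94]), (286, [22, 191, 95]), (288, [23, 194, 96]), (290, [23, 207, 95]), (292, [22, 207, 96]), (294, [22, 208, 97]), (296, [22, 199, 96]), (298, [22, 202, 96]), (300, [23, 204, 95]), (302, [23, 218, 96]), (304, [23, 210, 97]), (306, [22, 196, 99]), (308, [23, 207, 96]), (310, [23, 210, 96]), (312, [22, 198, 98]), (314, [22, 201, 99]), (316, [22, 201, 108]), (318, [22, 216, 118]), (320, [22, 195, 124]), (322, [22, 207, 122]), (324, [22, 211, 122]), (326, [22, 202, 125]), (328, [23, 224, 123]), (330, [23, 211, 123]), (332, [22, 207, 123]), (334, [23, 207, 123]), (336, [22, 205, 123]), (338, [23, 214, 123]), (340, [22, 204, 124]), (342, [23, 209, 123]), (344, [22, 202, 125]), (346, [23, 207, 123]), (348, [22, 207, 123]), (350, [22, 210, 124]), (352, [23, 217, 121]), (354, [22, 198, 125]), (356, [22, 207, 123]), (358, [22, 210, 125]), (360, [22, 207, 202]), (362, [23, 211, 225]), (364, [23, 210, 225]), (366, [23, 213, 224]), (368, [23, 211, 224]), (370, [23, 225, 221]), (372, [23, 215, 223]), (374, [23, 217, 220]), (376, [21, 181, 202]), (378, [20, 34, 151]), (380, [15, 4, 138]), (382, [10, 6, 138]), (384, [0, 2, 136])]
279.5 0.003 [0.01697 0.00085 0.00301]
281 0.003 [0.01626 0.00085 0.00301]
355 -0.033 [ 0.00302  0.00088 -0.033  ]
354 -0.033 [ 0.00347  0.00088 -0.033  ]
376.5 -0.033 [-0.00712  0.00088 -0.033  ]
```

{"op": "play_rows", "data": {
  "series": [
    [0,[-0.034,0.016,0],[0,0,0]],
    [0,[0,0,0.15],[0,0,0]],
    [0,[0,0,0.15],[0,0,0]],
    [0,[0,0,0.1],[0,0,0]],
    [0,[0,0,0.05],[0,0,0]],
    [0,[0,0,0],[0,0,0]]
  ]
}}

```text
t: 9.07
tool_pos: [0.5521, 0.2152, 0.1355]
tool_rot: [-2.185, -2.257, 0.001]
contact_force: [-1.0, -0.3, -0.6]
opening: 0.009
grip_force: 60.6
```

{"op": "play_rows", "data": {
  "series": [
    [0,[0,0,0.05],[0,0,0]],
    [0,[0,0,0.04],[0,0,0]],
    [0,[0,0,0.04],[0,0,0]],
    [0,[0,0,0],[0,0,0]]
  ]
}}

```text
t: 9.57
tool_pos: [0.5521, 0.2152, 0.1291]
tool_rot: [-2.185, -2.257, 0.001]
contact_force: [0.4, -0.5, -0.6]
opening: 0.0092
grip_force: 60.6
```

Run:
```python
from h import *
o=ctrl.get_obs();im=imaging.get_image("wrist");print(o["t"],o["tool_pos"],o["tool_rot"],o["contact_force"],o["wrist_torque"])
cv2.imwrite("pics/w5.png",cv2.resize(im["color"][200:300,250:370],None,fx=6,fy=6,interpolation=2))
```

```text
9.575 [0.55209527 0.21517986 0.12906939] [-2.18503398e+00 -2.25701963e+00  5.24031122e-04] [ 0.35454288 -0.45784743 -0.59332236] [-0.00043601  0.02021512  0.01386283]
```

View pics/w5.png

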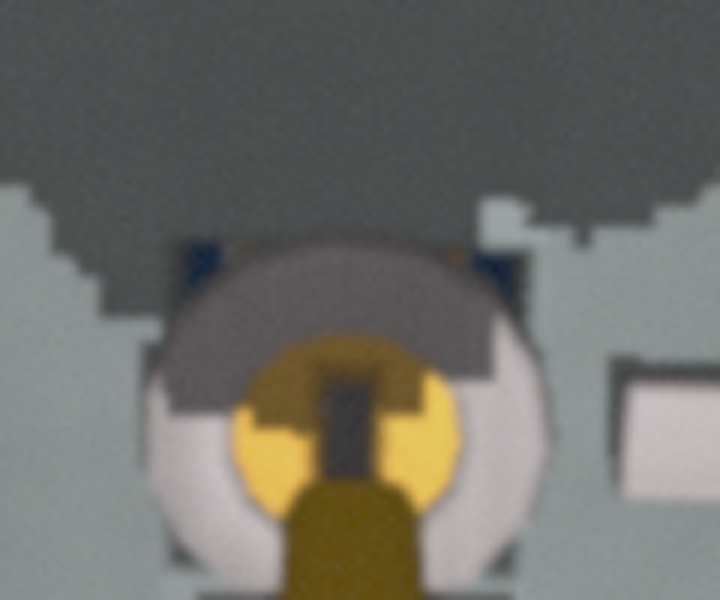

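The tip is about 3 mm into the keyway with no reaction force. I'll continue down.

{"op": "play_rows", "data": {
  "series": [
    [0,[0,0,0.04],[0,0,0]],
    [0,[0,0,0.04],[0,0,0]],
    [0,[0,0,0.04],[0,0,0]],
    [0,[0,0,0],[0,0,0]]
  ],
  "force": 80
}}

```text
t: 10.12
tool_pos: [0.552, 0.2152, 0.1229]
tool_rot: [-2.185, -2.257, 0.001]
contact_force: [0.3, -0.2, -0.4]
opening: 0.0089
grip_force: 82.2
```

{"op": "play_rows", "data": {
  "series": [
    [0,[0,0,0.04],[0,0,0]],
    [0,[0,0,0.04],[0,0,0]],
    [0,[0,0,0],[0,0,0]]
  ]
}}

```text
t: 10.5
tool_pos: [0.5521, 0.2152, 0.119]
tool_rot: [-2.185, -2.257, 0.001]
contact_force: [0.1, -0.1, 0.6]
opening: 0.0087
grip_force: 82.2
```

Now the pins: small pushes with rocking of ±2.5° about z.

{"op": "play_rows", "data": {
  "series": [
    [0,[0,0,0.04],[0,0,0.3]],
    [0,[0,0,0.04],[0,0,-0.6]],
    [0,[0,0,0.04],[0,0,0.6]],
    [0,[0,0,0.02],[0,0,-0.6]],
    [0,[0,0,0],[0,0,0.3]]
  ]
}}

```text
t: 11.12
tool_pos: [0.5523, 0.2145, 0.1125]
tool_rot: [2.185, 2.256, -0.002]
contact_force: [-0.2, -2.5, 0.7]
opening: 0.0086
grip_force: 82.4
```

{"op": "play_rows", "data": {
  "series": [
    [0,[0,0,0.04],[0,0,0.3]],
    [0,[0,0,0.04],[0,0,-0.6]],
    [0,[0,0,0.04],[0,0,0.6]],
    [0,[0,0,0.04],[0,0,-0.6]],
    [0,[0,0,0],[0,0,0.3]]
  ]
}}

```text
t: 11.75
tool_pos: [0.5523, 0.2147, 0.105]
tool_rot: [2.185, 2.256, -0.001]
contact_force: [-2.0, -1.9, 2.0]
opening: 0.009
grip_force: 82.6
```

{"op": "play_rows", "data": {
  "series": [
    [0,[0,0,0.04],[0,0,0.3]],
    [0,[0,0,0.04],[0,0,-0.6]],
    [0,[0,0,0.03],[0,0,0.6]],
    [0,[0,0,0.02],[0,0,-0.6]],
    [0,[0,0,0],[0,0,0.3]]
  ]
}}

```text
t: 12.38
tool_pos: [0.5525, 0.2153, 0.0995]
tool_rot: [2.186, 2.256, 0.0]
contact_force: [-3.8, -1.2, 7.7]
opening: 0.0089
grip_force: 83.5
```

{"op": "play_rows", "data": {
  "series": [
    [0,[0,0,0.02],[0,0,0.3]],
    [0,[0,0,0.02],[0,0,-0.6]],
    [0,[0,0,0],[0,0,0.6]],
    [0,[0,0,0],[0,0,-0.6]],
    [0,[0,0,0],[0,0,0.3]]
  ]
}}

```text
t: 13.0
tool_pos: [0.5526, 0.2154, 0.0994]
tool_rot: [2.186, 2.257, -0.0]
contact_force: [-7.5, -2.5, 15.2]
opening: 0.0088
grip_force: 84.4
```

Run:
```python
from h import *
o=ctrl.get_obs();im=imaging.get_image("wrist");print(o["t"],o["tool_pos"],o["tool_rot"],o["contact_force"],o["wrist_torque"])
h=cv2.cvtColor(im["color"],cv2.COLOR_BGR2HSV)
print([(y,h[y,309].tolist()) for y in range(262,386,3)])
cv2.imwrite("pics/w6.png",cv2.resize(im["color"][210:385,220:400],None,fx=3.4,fy=3.4,interpolation=2))
```

```text
13.0 [0.55262271 0.21539707 0.09937957] [ 2.18570380e+00  2.25658015e+00 -8.83875157e-05] [-7.46479529 -2.4753108  15.16545204] [-0.32894976  1.51567585  0.00381387]
[(262, [0, 6, 86]), (265, [173, 11, 96]), (268, [173, 11, 96]), (271, [6, 13, 97]), (274, [0, 11, 95]), (277, [10, 16, 97]), (280, [21, 173, 106]), (283, [22, 194, 104]), (286, [22, 201, 104]), (289, [22, 191, 104]), (292, [23, 210, 102]), (295, [23, 205, 103]), (298, [22, 211, 104]), (301, [22, 196, 104]), (304, [22, 195, 107]), (307, [23, 204, 105]), (310, [21, 202, 106]), (313, [23, 216, 104]), (316, [23, 208, 114]), (319, [22, 204, 130]), (322, [23, 211, 132]), (325, [22, 213, 133]), (328, [22, 215, 134]), (331, [22, 204, 134]), (334, [22, 206, 134]), (337, [22, 213, 133]), (340, [23, 211, 132]), (343, [23, 216, 131]), (346, [22, 204, 136]), (349, [22, 211, 133]), (352, [23, 220, 131]), (355, [22, 214, 132]), (358, [22, 205, 133]), (361, [22, 212, 213]), (364, [24, 211, 234]), (367, [24, 210, 234]), (370, [24, 215, 233]), (373, [24, 215, 233]), (376, [21, 174, 217]), (379, [90, 10, 157]), (382, [90, 11, 156]), (385, [93, 15, 156])]
```

View pics/w6.png

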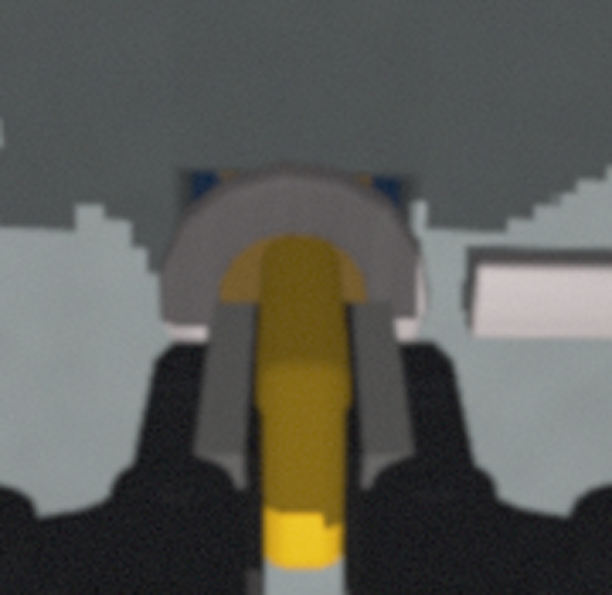

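The head hasn't slipped in the grip, since its edges are still at rows 280 and 316. TCP z has stalled at 0.0994 against about 0.0995 expected for home, and extra push only raises the force. The key is seated, so I'll turn it clockwise about its axis.

{"op": "play_rows", "data": {
  "series": [
    [0,[0,-0.004,0],[0,0,0.5]],
    [0,[0,-0.004,0],[0,0,0.5]],
    [0,[0,-0.004,0],[0,0,0.5]],
    [0,[0,-0.004,0],[0,0,0.5]],
    [0,[0,-0.004,0],[0,0,0.5]],
    [0,[0,-0.004,0],[0,0,0.5]]
  ],
  "force": 100
}}

```text
t: 13.8
tool_pos: [0.5515, 0.2153, 0.0994]
tool_rot: [2.607, 1.751, -0.001]
contact_force: [-7.5, -3.6, 14.4]
opening: 0.0083
grip_force: 99.0
```

{"op": "play_rows", "data": {
  "series": [
    [0,[0,-0.004,0],[0,0,0.5]],
    [0,[0,-0.004,0],[0,0,0.5]],
    [0,[0,-0.004,0],[0,0,0.5]],
    [0,[0,-0.004,0],[0,0,0.5]],
    [0,[0,-0.004,0],[0,0,0.5]],
    [0,[0,-0.004,0],[0,0,0.5]],
    [0,[0,-0.004,0],[0,0,0.5]],
    [0,[0,-0.004,0],[0,0,0.5]]
  ]
}}

```text
t: 14.8
tool_pos: [0.5498, 0.2163, 0.0994]
tool_rot: [2.989, 0.965, -0.002]
contact_force: [-9.5, -3.6, 16.3]
opening: 0.0089
grip_force: 99.2
```

{"op": "play_rows", "data": {
  "series": [
    [0,[0,-0.004,0],[0,0,0.5]],
    [0,[0,-0.004,0],[0,0,0.5]],
    [0,[0,-0.004,0],[0,0,0.5]],
    [0,[0,-0.004,0],[0,0,0.5]],
    [0,[0,-0.004,0],[0,0,0.5]],
    [0,[0,-0.004,0],[0,0,0.5]],
    [0,[0,-0.004,0],[0,0,0.5]],
    [0,[0,0,0],[0,0,0]]
  ]
}}

```text
t: 15.8
tool_pos: [0.5491, 0.2175, 0.0994]
tool_rot: [3.133, 0.216, -0.003]
contact_force: [-10.5, -3.7, 16.8]
opening: 0.0084
grip_force: 99.4
```

Run:
```python
from h import *
o=ctrl.get_obs();T=R.from_rotvec(o["tool_rot"]).as_matrix();print(o["t"],o["tool_pos"],"yaw",np.degrees(np.arctan2(T[1,0],T[0,0])),"z",T[:,2].round(3),o["contact_force"],o["wrist_torque"],o["q"][5],o["dq"].round(3))
t=imaging.get_image("top");s=imaging.get_image("scene")
cv2.imwrite("pics/end.png",np.hstack([cv2.resize(t["color"][180:260,140:240],(400,320),interpolation=2),cv2.resize(s["color"][150:230,350:450],(400,320),interpolation=2)]))
```

```text
15.8 [0.5490595  0.2174718  0.09939545] yaw 7.877668514943427 z [-0.002 -0.001 -1.   ] [-10.52638454  -3.65386972  16.7532064 ] [-0.67303254  1.7834236   0.13580828] 1.6850498893454002 [ 0.002 -0.    -0.001  0.    -0.002 -0.013]
```

View pics/end.png

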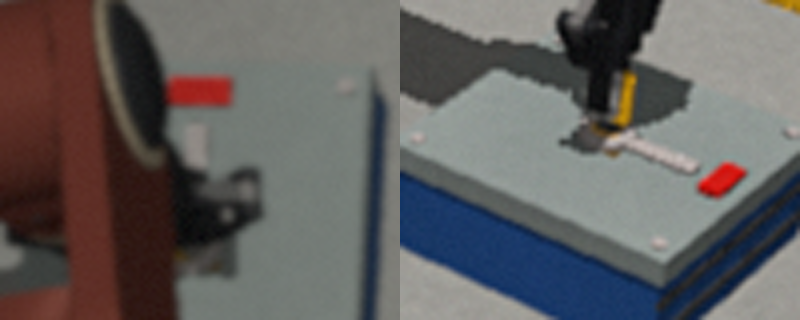

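The bolt has drawn back from the red strike, so the turn is working. The key is at 84°, and I'll ease on to the stop.

{"op": "play_rows", "data": {
  "series": [
    [0,[0,-0.004,0],[0,0,0.5]],
    [0,[0,-0.004,0],[0,0,0.5]],
    [0,[0,-0.004,0],[0,0,0.5]],
    [0,[0,0,0],[0,0,0]],
    [0,[0,0,0],[0,0,0]]
  ]
}}

```text
t: 16.52
tool_pos: [0.549, 0.218, 0.0994]
tool_rot: [3.138, -0.112, -0.003]
contact_force: [-9.6, -3.3, 17.1]
opening: 0.0085
grip_force: 99.5
```

Run:
```python
from h import *
o=ctrl.get_obs();T=R.from_rotvec(o["tool_rot"]).as_matrix();print(o["t"],o["tool_pos"],"yaw",np.degrees(np.arctan2(T[1,0],T[0,0])),o["contact_force"],o["wrist_torque"],o["grip_force"],o["dq"].round(3))
```

```text
16.525 [0.5489619  0.21799446 0.09937218] yaw -4.098733623242393 [-9.64064782 -3.30544503 17.09190194] [-0.74997316  1.88394137  0.02551288] 99.46670293807983 [ 0.002 -0.001  0.002 -0.    -0.001  0.001]
```

{"op": "play_rows", "data": {
  "series": [
    [0,[0,-0.004,0],[0,0,0.4]],
    [0,[0,-0.004,0],[0,0,0.4]],
    [0,[0,0,0],[0,0,0]],
    [0,[0,0,0],[0,0,0]],
    [0,[0,0,0],[0,0,0]]
  ]
}}

```text
t: 17.15
tool_pos: [0.549, 0.2183, 0.0994]
tool_rot: [3.127, -0.287, -0.003]
contact_force: [-9.2, -3.6, 17.2]
opening: 0.0088
grip_force: 99.5
```

Run:
```python
from h import *
o=ctrl.get_obs();T=R.from_rotvec(o["tool_rot"]).as_matrix();print(o["t"],o["tool_pos"],"yaw",np.degrees(np.arctan2(T[1,0],T[0,0])),T[:,2].round(4),o["contact_force"],o["wrist_torque"],o["grip_force"],o["dq"].round(3))
im=imaging.get_image("wrist");cv2.imwrite("pics/w7.png",cv2.resize(im["color"][130:390,170:450],None,fx=2.2,fy=2.2,interpolation=2))
```

```text
17.15 [0.54897232 0.21827749 0.09939343] yaw -10.504168780301445 [-0.0019 -0.0015 -1.    ] [-9.22721345 -3.60862844 17.22209782] [-0.78467927  1.85564955  0.14268924] 99.49951529502869 [ 0.     0.001 -0.002  0.     0.003 -0.   ]
```

View pics/w7.png

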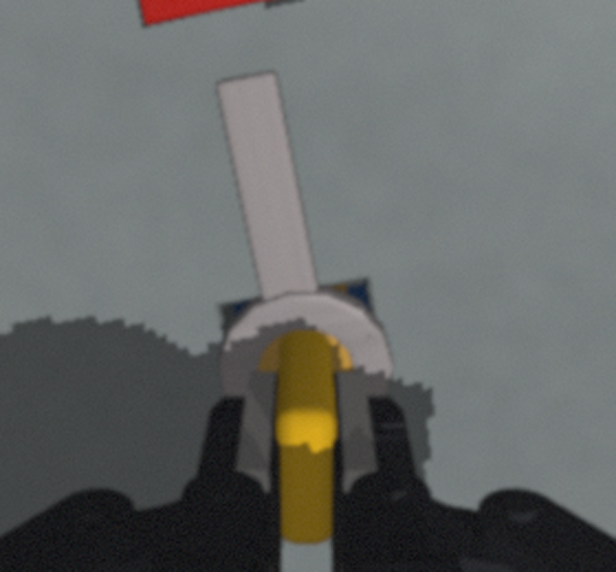

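The bolt is fully drawn back, with a clear gap between its end at crop (247,78) and the strike. The key has turned 1.78 rad including play, which puts the cylinder at its stop. It is still seated (TCP z 0.0994), gripped at 99 N and stationary.

```bash
python3 -c "
from station import ctrl
print(ctrl.finish_job())"
```

```text
the job is handed in; nothing more can be done
None
```

I handed the job in at about 17 s: the yellow key is fully home in the lock, turned clockwise to the stop with the bolt drawn back, and still gripped at 99 N; I touched nothing else, and the hand-in returned no verdict.

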